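Pack a cocktail kit and hold the lidding press shut

TASK

Pack the cocktail kit: stand the brass jigger, the small dropper bottle and the spice jar upright and fully down in their fitting pockets of the box that sits in the lidding press. Then swing the sprung press down by its handle and keep it fully home for at least three seconds so that the lid's adhesive takes, and finish with the robot still holding it down. Leave the tumbler and the wine stopper where they stand.

Things in the scene. Friction and masses are not known exactly. Their poses are not given: they have to be found in the camera images.
- press: Hand lidding press, fixed: steel base 236 x 206 x 10 mm high with an open brown box on it. Origin on the worktop under the box's centre, z up; x runs along the row of pockets, parallel to the hinge; hinge on the +y side, handle comes down on the -y side. Box 192 (x) x 96 (y) mm, walls 4 mm, rim 60 mm above the worktop; a grey insert, top 46 mm above the worktop, has three round pockets
- pocket_jigger (a point): floor centre of the largest pocket (49 mm diameter, 32 mm deep), at x = -53 mm, y = 0 in the press frame, 14 mm above the worktop. The pockets are 53 mm apart along x, so load from above with the fingers on the y sides of an item, above the box's rim
- pocket_dropper (a point): floor centre of the smallest pocket (38 mm diameter, 32 mm deep), at x = +53 mm, y = 0, 14 mm above the worktop
- pocket_jar (a point): floor centre of the middle pocket (45 mm diameter, 32 mm deep), at x = 0, y = 0, 14 mm above the worktop
- hinge (a point): middle of the hinge axis, which runs along the press's x axis, at y = +80 mm and 52 mm above the worktop in the press frame
- platen (a joint): angle of the hinged platen with the box's lid in it: 0 = fully open (leaning 5 degrees back past upright on the +y side), grows as it is pressed down, 1.66 = fully home (level, lid over the box, hard stop). Return springs push it open all the way: 3 N at the handle when open, about 10 N when home. An item not down in its pocket stops the lid
- handle (a point): centre of the handle, a black rubber grip 22 mm thick, 104 mm long, parallel to the press's x, 204 mm from the hinge axis, turning with the platen. Open: 232 mm above the worktop at y = +176 mm in the press frame; home: 131 mm, y = -108 mm. 40 mm free between grip and platen: it can be pinched from above across y and then turns between the fingers, or be pressed down
- jigger: brass double-cone jigger with a narrow waist, standing upright, 44 mm in diameter, 97 mm high; origin at the centre of its underside, z up. For contact it is a solid, nearly straight 44 mm body without the waist; take it near its upper rim
- dropper_bottle: small brown dropper bottle: body 33 mm in diameter up to 65 mm, then a collar 24 mm in diameter up to 77 mm and a black rubber bulb 13 mm wide up to 102 mm; origin at the centre of its underside, z up
- spice_jar: straight glass spice jar with black lid, 40 mm in diameter, 105 mm high; origin at the centre of its underside, z up
- tumbler: bystander: small clear shot tumbler, 46 mm in diameter, 57 mm high, upright; origin at the centre of its underside
- wine_stopper: bystander: steel wine stopper standing on its knob, 33 mm in diameter, 56 mm high; origin at the centre of its underside
Not all that is in view belongs to the job. Leave any pink or turquoise look-alike of the spice_jar alone.

How it is judged:
By the outcome, as a careful person would: the job done as asked, in the order asked, and still so for the second after the job is handed in, while the arm keeps its last pose, push and grip.
It also fails if it takes over 72 s, if anything falls off the work surface, if the arm or the gripper's body presses on something with over 40 N, if the wrist force passes 120 N, or if a joint passes its speed limit or range.

ROBOT

A 7-joint arm with a two-finger parallel gripper is mounted at the origin on a cart in front of the work surface, level with it; the furniture and walls round the work are solid. World frame = base frame: x ahead of the robot, y to its left, z up, the work surface at z = 0. Lengths are in m, angles in rad, forces in N, time in s.
With the tool pointing down it reaches from about 0.425 to 0.925 m from the base axis. Payload 6.8 kg.
Tool frame: the origin (TCP) lies at the very end of the fingers, on their centre line; the grasp point (between the pads) lies 19 mm behind it; z points along the fingers, y is the line along which they close (so a half turn about z gives the same grasp; the last joint's range is limited). The gripper opens to 85 mm and grips with 20 to 120 N. Pads are 22 mm wide; open, the fingers measure 114 mm over their backs; the gripper's body (76 mm by 85 mm) begins 54 mm behind the grasp point. The pads swing forward as they close: fully open they stand 13 mm farther back than shut.
Start: joints at [1.12, 0.477, 0.022, 1.555, -0.011, 1.109, -0.083], TCP at [0.227, -0.636, 0.231] pointing down, gripper open.
Joint ranges: [-2.96, 2.96], [-0.34, 2.1], [-1.41, 1.46], [0.24, 2.44], [-1.37, 4.51], [0.17, 1.92], [-2.96, 2.96]. Speed limits (rad/s): [2.39, 2.39, 3.14, 3.14, 3.14, 3.14, 3.14].

INTERFACE

Orientations are given as a unit quaternion [w, x, y, z].
In Python, from station import bot gives the robot as it stands.
- The arm moves only by the tool jog_arm, never from a script. Its argument "motion" is a list of rows, each a list of 7 numbers: the turn, a rotation vector about the tool's x, y, z in rad, then the shift along the tool's x, y, z in mm, then the finger opening in mm, from 0 to 85.4. A call has 1 to 10 rows; each row is the pose to reach, as a shift and turn from the pose commanded when the call began, along the tool's axes at that moment; what a row does not reach only later rows make up. A row lasts 1/8 s, in which the tool goes at most 62.5 mm and 10.7 degrees, less where a joint would pass 70% of its speed; a pose out of reach is approached as far as the arm can. A call with a gripper value outside its range is refused whole. The fingers move at their own pace and stop on an object; "grip_force" is the grip in N (left out, the last holds). Time passes only in rows, so rows that repeat a pose let the fingers close. It gives the time, the measured TCP pose, the force, the opening and the grip force at its end, in the units of the state.
- bot.get_obs(): the state, without advancing time (a new reading comes with each control period).
- bot.read_camera(name): name is "scene" or "top"; returns a dict with "pixels" (384x512x3 uint8, red, green, blue), "camera_matrix" (3x3 intrinsics, pixels), "T" (4x4, takes a point from camera to world coordinates). Camera axes: x right, y down, z forward; pixel columns grow to the right and rows downward; lengths in m; the calibration is good to about 2 mm. A picture is of the moment at which its call begins. There is no depth.
- bot.hand_in(): hands the job in; it is judged then, once.
Trained networks look in a picture, given as the dict that the camera call returned (one of the last four; its "shot" number tells which), for a name from the list of things; names that differ only in an ending like _2 or _b are one class to them, and where a whole thing is asked for, a point or a joint stands for the part that bears it (a point fixed in the world has none). Each returns a list of dicts, best first, with "score" (0 to 1); they miss things now and then, are a little off and sometimes report something else, mostly with a low value. They report only what shows in the picture. A call takes as long as a camera call. They do not tell look-alikes from the thing itself.
- bot.spot_in(thing, picture): "xy" ([column, row] in pixels, amid what is visible of it).
- bot.tip_of(thing, picture): "xy" ([column, row] in pixels: a listed point, or the origin of a listed thing).
The state is a dict: "t": time; "q": joint angles; "joint_vel": joint speeds; "joint_torque": joint torques, N m; "eef_pos": TCP position; "tool_rot": TCP orientation; "contact_force": force on the tool from outside, world axes, zero at the start; "torque": the same for the moment, N m; "gripper_width": opening from 0.0 (shut) to 1.0 (fully open); "grasp_force": force on a finger pad.
Only numpy, scipy, OpenCV 4.12 (cv2) and the standard library are available. Lean on these libraries where they do the work, as an engineer would, in place of code of your own. Each camera call takes 0.05 s, during which the arm holds its last target. There are 200 camera calls.

## Working session

There is one attempt and no reset: what is moved stays moved. The work goes in short steps, Python scripts to look and compute and a tool call to move; the robot and the scene stay as the last step left them, time stands still between calls to the robot, and variables do not carry over. Pictures are saved under pics/ and viewed, at most 10 in all, crops included, and the job is handed in when it is done.

Besides the shell and the picture viewer there is one more tool, called after "Emit:" in YAML: its name, and indented under it one key for each argument. jog_arm: Moves the arm, as the interface text tells. Its arguments: {"type":"object","properties":{"motion":{"type":"array"},"grip_force":{"type":"number"}},"required":["motion"]}

```bash
mkdir -p pics; cat > h.py <<'E'
import numpy as np, cv2
from station import bot
def ray(p,xy):
    T=np.array(p["T"]);K=np.array(p["camera_matrix"])
    d=T[:3,:3]@np.linalg.solve(K,[xy[0],xy[1],1.]);return T[:3,3],d
def atz(p,xy,z):
    o,d=ray(p,xy);return o+d*(z-o[2])/d[2]
def proj(p,X):
    T=np.array(p["T"]);K=np.array(p["camera_matrix"])
    c=K@(T[:3,:3].T@(np.array(X)-T[:3,3]));return c[:2]/c[2]
def tri(p1,a,p2,b):
    o1,d1=ray(p1,a);o2,d2=ray(p2,b)
    A=np.stack([d1,-d2],1);s=np.linalg.lstsq(A,o2-o1,rcond=None)[0]
    x1=o1+d1*s[0];x2=o2+d2*s[1];return (x1+x2)/2,np.linalg.norm(x1-x2)
def save(p,n): cv2.imwrite("pics/"+n,cv2.cvtColor(p["pixels"],cv2.COLOR_RGB2BGR))
E
python3 - <<'E'
from h import *
np.set_printoptions(precision=4,suppress=True)
s=bot.read_camera("scene");t=bot.read_camera("top")
save(s,"s0.png");save(t,"t0.png")
for n,p in(("s",s),("t",t)): print(n,np.array(p["T"])[:3,3])
for th in ["jigger","dropper_bottle","spice_jar","tumbler","wine_stopper","press","pocket_jigger","pocket_dropper","pocket_jar","hinge","handle"]:
    for n,p in(("s",s),("t",t)):
        for d in bot.tip_of(th,p)[:3]:
            z={"pocket":.014}.get(th.split("_")[0],.052 if th=="hinge" else .232 if th=="handle" else 0)
            print(th,n,round(d["score"],2),np.round(d["xy"],1),atz(p,d["xy"],z)[:2])
o=bot.get_obs();print(o["eef_pos"],o["tool_rot"],o["t"])
E
```

```text
s [0.0969 0.7154 1.0167]
t [0.3294 0.0851 1.2693]
jigger s 0.84 [285.2 208. ] [ 0.4185 -0.0266]
jigger s 0.73 [245.9 184.3] [ 0.5737 -0.0501]
jigger t 0.53 [278.6 208.6] [ 0.412  -0.0378]
dropper_bottle s 0.71 [274.  178.4] [ 0.5071 -0.1183]
dropper_bottle t 0.59 [207.5 190.7] [0.4777 0.219 ]
dropper_bottle t 0.46 [298.7 185.5] [ 0.4961 -0.1126]
spice_jar s 0.83 [319.8 203.9] [ 0.3327 -0.0949]
spice_jar s 0.56 [274.1 157.7] [ 0.5524 -0.2032]
spice_jar s 0.53 [301.1 168.7] [ 0.4493 -0.2024]
spice_jar t 0.71 [322.2 203.2] [ 0.431 -0.197]
spice_jar t 0.68 [292.  229.9] [ 0.3352 -0.085 ]
spice_jar t 0.57 [325.3 168.8] [ 0.5579 -0.2123]
tumbler s 0.7 [216.8 252.3] [0.5132 0.2125]
tumbler s 0.65 [297.7 152.8] [ 0.4928 -0.2653]
tumbler t 0.7 [347.  185.8] [ 0.4946 -0.2905]
tumbler t 0.32 [205.5 201.8] [0.4375 0.2258]
wine_stopper s 0.61 [247.3 183.9] [ 0.5707 -0.0538]
wine_stopper t 0.59 [281. 163.] [ 0.5796 -0.049 ]
press s 0.95 [233.5 266.6] [0.4477 0.2281]
press t 0.93 [204.1 200.8] [0.4411 0.2308]
pocket_jigger s 0.72 [249.3 278. ] [0.388  0.2432]
pocket_jigger t 0.93 [200.5 217.2] [0.3817 0.2412]
pocket_jigger t 0.25 [180.1 195.4] [0.4594 0.3146]
pocket_dropper s 0.75 [218.6 251.9] [0.5038 0.2158]
pocket_dropper t 0.63 [210.  191.7] [0.4724 0.2086]
pocket_jar t 0.91 [204.9 201.9] [0.4359 0.2263]
hinge s 0.92 [213.2 278.5] [0.4565 0.3086]
hinge s 0.73 [235.8 263.3] [0.4298 0.2415]
hinge t 0.9 [177.7 195.7] [0.4545 0.3159]
handle s 0.83 [173.1 265.8] [0.4805 0.402 ]
handle t 0.76 [138.1 180.6] [0.481  0.3987]
[ 0.2269 -0.6358  0.2313] [0.     0.9853 0.1706 0.    ] 1.2
```

```bash
python3 - <<'E'
import cv2
s=cv2.imread("pics/s0.png");t=cv2.imread("pics/t0.png")
cv2.imwrite("pics/a.png",cv2.resize(s[120:320,140:360],None,fx=2.7,fy=2.7,interpolation=cv2.INTER_CUBIC))
cv2.imwrite("pics/b.png",cv2.resize(t[120:270,110:370],None,fx=3,fy=3,interpolation=cv2.INTER_CUBIC))
E
```

```text
(no output)
```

View pics/a.png

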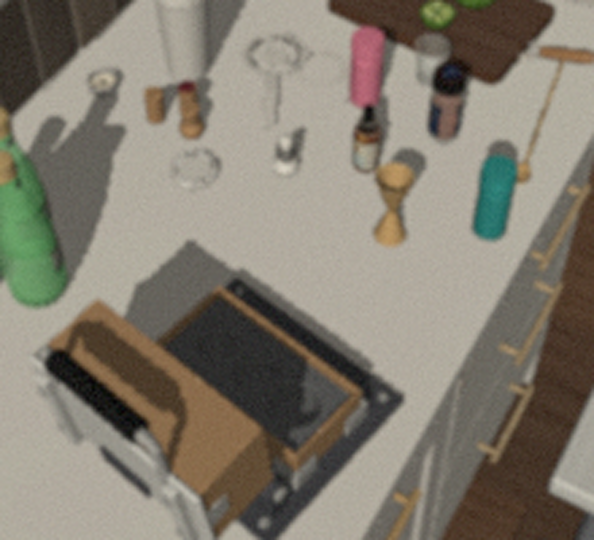

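View pics/b.png

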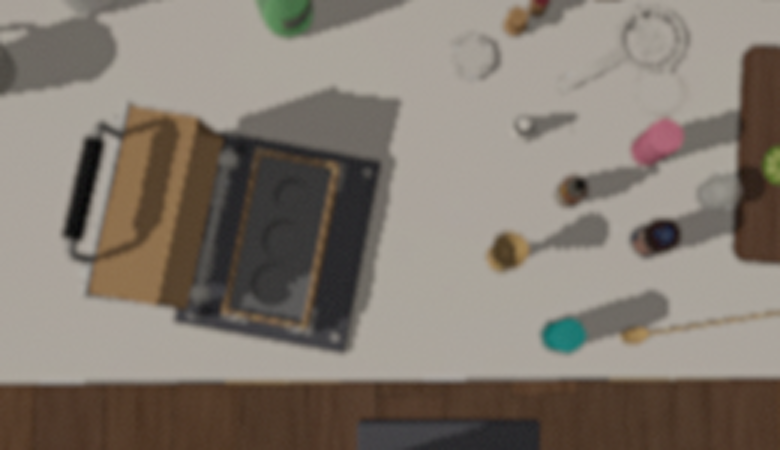

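Picture a (scene) and b (top) agree. The jigger is at b (507,250), the dropper at b (573,190) and the real jar, dark with a black lid, at b (655,238). The pink jar at b (657,140) and the turquoise one at b (563,335) are the look-alikes. The press is open with its box at b (280,240). Next I refine the positions by fitting silhouettes.

```bash
cat >> h.py <<'E'
S=4
def poly(p,pts,im,v):
    q=np.array([(proj(p,x)+.5)*S*16 for x in pts]);cv2.fillPoly(im,[np.round(q).astype(np.int32)],v,shift=4)
def hull(p,pts,im,v):
    q=np.array([(proj(p,x)+.5)*S*16 for x in pts],np.float32);h=cv2.convexHull(q)[:,0]
    cv2.fillPoly(im,[np.round(h).astype(np.int32)],v,shift=4)
def big(): return np.zeros((384*S,512*S),np.uint8)
def down(m): return cv2.resize(m,(512,384),interpolation=cv2.INTER_AREA).astype(float)/255
def P(pose,x,y,z):
    c,s=np.cos(pose[2]),np.sin(pose[2]);return [pose[0]+c*x-s*y,pose[1]+s*x+c*y,z]
def R(pose,hx,hy,z): return [P(pose,a*hx,b*hy,z) for a,b in((1,1),(1,-1),(-1,-1),(-1,1))]
def cyl(x,y,secs,p):
    im=big();a=np.linspace(0,2*np.pi,24)
    for r,z0,r1,z1 in secs: hull(p,[[x+q*np.cos(t),y+q*np.sin(t),z] for q,z in((r,z0),(r1,z1)) for t in a],im,255)
    return down(im)
E
cat > fit.py <<'E'
from h import *
from scipy.optimize import minimize
np.set_printoptions(precision=4,suppress=True)
s=bot.read_camera("scene");t=bot.read_camera("top")
def boxmask(p,pose):
    im=big();hull(p,R(pose,.096,.048,.06)+R(pose,.096,.048,.01),im,255)
    a=big();b=big();poly(p,R(pose,.092,.044,.06),a,255);poly(p,R(pose,.092,.044,.046),b,255)
    im[(a&b)>0]=0;return down(im)
p0=[.442,.229,-.23];W=[]
for p,lim in((t,.060),(s,.0)):
    w=big();hull(p,[P(p0,x,y,z) for x in(-.112,.112) for y in(-.064,lim) for z in(.06,)],w,255)
    I=p["pixels"].astype(float);sat=(I[...,0]-I[...,2]);W.append((p,down(w)>.5,sat))
def cost(v,which=(0,1)):
    c=0
    for i in which:
        p,w,f=W[i];m=boxmask(p,v);c-=np.corrcoef(m[w],f[w])[0,1]
    return c
for wh in((0,),(0,1)):
    r=minimize(cost,p0,args=(wh,),method="Nelder-Mead",options=dict(initial_simplex=[p0,[.452,.229,-.23],[.442,.239,-.23],[.442,.229,-.17]],xatol=2e-4,fatol=1e-4));print("press",wh,r.x,r.fun)
secs={"jigger":[(.018,0,.009,.045),(.009,.045,.022,.097)],
"dropper":[(.0165,0,.0165,.06),(.0165,.06,.012,.068),(.012,.068,.012,.077),(.0065,.077,.0065,.102)],
"jar":[(.02,0,.02,.105)]}
for n,g in(("jigger",(.415,-.033)),("dropper",(.501,-.115)),("jar",(.442,-.2))):
    F=[]
    for p in(t,s):
        I=p["pixels"].astype(float);u,v=proj(p,[*g,.05]).astype(int)
        w=np.zeros((384,512),bool);w[v-24:v+24,u-24:u+24]=1
        bg=np.median(I[v-24:v+24,u-24:u+24].reshape(-1,3),0)
        bright=(I@bg)/(bg@bg);chroma=np.linalg.norm(I-bright[...,None]*bg,axis=2)
        f=np.clip(chroma/20,0,1)+np.clip((.45-bright)/.2,0,1);F.append((p,w,np.clip(f,0,1)))
    def c(v,which=(0,1)): return -sum(np.corrcoef(cyl(*v,secs[n],F[i][0])[F[i][1]],F[i][2][F[i][1]])[0,1] for i in which)
    for wh in((0,),(1,),(0,1)):
        r=minimize(c,g,args=(wh,),method="Nelder-Mead",options=dict(initial_simplex=[g,[g[0]+.012,g[1]],[g[0],g[1]+.012]],xatol=2e-4,fatol=1e-4));print(n,wh,r.x,r.fun)
E
python3 fit.py
```

```text
press (0,) [ 0.4433  0.2287 -0.1891] -0.8797193512074204
press (0, 1) [ 0.4444  0.2278 -0.1897] -1.7440995556647905
jigger (0,) [ 0.4241 -0.0313] -0.798926075450557
jigger (1,) [ 0.4259 -0.0321] -0.9052969323106231
jigger (0, 1) [ 0.4257 -0.032 ] -1.6988582758246067
dropper (0,) [ 0.5002 -0.1114] -0.4398667217142202
dropper (1,) [ 0.5525 -0.2071] -0.5685556306984672
dropper (0, 1) [ 0.5008 -0.113 ] -0.7803408039111877
jar (0,) [ 0.4433 -0.2071] -0.7643892324816411
jar (1,) [ 0.4467 -0.2265] -0.4481308168424217
jar (0, 1) [ 0.442 -0.212] -1.1574638600278062
```

Emit:
jog_arm:
  motion:
    - [0,0,0.19,0,0,-60,85]
    - [0,0,0.38,0,0,-60,85]
    - [0,0,0.57,0,0,-60,85]

```text
t: 1.68
eef_pos: [0.227, -0.6361, 0.2924]
tool_rot: [0.001, 0.994, -0.113, 0.001]
contact_force: [0.4, -0.7, -0.5]
gripper_width: 0.994
grasp_force: 0.0
```

Emit:
jog_arm:
  motion:
    - [0,0,-0.037,5,-60,10,85]
    - [0,0,-0.037,12,-120,20,85]
    - [0,0,-0.037,18,-180,30,85]
    - [0,0,-0.037,23,-240,40,85]
    - [0,0,-0.037,29,-300,50,85]
    - [0,0,-0.037,35,-360,60,85]
    - [0,0,-0.037,41,-420,70,85]
    - [0,0,-0.037,47,-480,80,85]
    - [0,0,-0.037,52,-540,90,85]
    - [0,0,-0.037,58,-600,90,85]

```text
t: 2.92
eef_pos: [0.4142, -0.061, 0.2011]
tool_rot: [0.0, 0.996, -0.091, -0.0]
contact_force: [1.0, -0.3, 0.0]
gripper_width: 0.993
grasp_force: 0.0
```

Emit:
jog_arm:
  motion:
    - [0,0,0,1,-34,10,85]
    - [0,0,0,1,-34,55,85]
    - [0,0,0,1,-34,70,85]
    - [0,0,0,1,-34,70,85]

```text
t: 3.42
eef_pos: [0.4208, -0.03, 0.1308]
tool_rot: [0.0, 0.996, -0.092, -0.001]
contact_force: [-0.6, -0.6, 1.0]
gripper_width: 0.996
grasp_force: 0.0
```

```bash
python3 - <<'E'
from h import *
import cv2
o=bot.get_obs();print(o["eef_pos"],o["tool_rot"],np.round(o["q"],2))
s=bot.read_camera("scene");t=bot.read_camera("top")
a=cv2.resize(s["pixels"][130:240,210:330],None,fx=3.2,fy=3.2,interpolation=cv2.INTER_CUBIC)
b=cv2.resize(t["pixels"][150:260,220:340],None,fx=3.2,fy=3.2,interpolation=cv2.INTER_CUBIC)
cv2.imwrite("pics/c.png",cv2.cvtColor(np.hstack([a,b]),cv2.COLOR_RGB2BGR))
E
```

```text
[ 0.42076361 -0.03001819  0.13084512] [ 1.05988939e-04  9.95790904e-01 -9.16470123e-02 -1.13549222e-03] [ 0.22  0.23 -0.33  2.21  0.11  0.72 -1.94]
```

View pics/c.png

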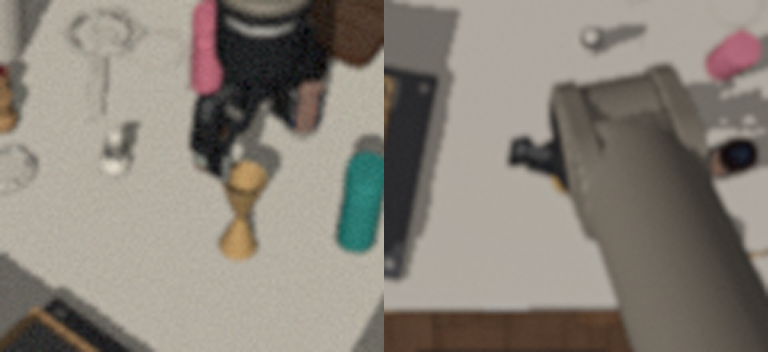

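The picture shows the left finger beside the jigger's rim at (235,165), with the gripper centred over it. I descend and grip.

Emit:
jog_arm:
  motion:
    - [0,0,0,5,1,10,85]
    - [0,0,0,5,1,40,85]
    - [0,0,0,5,1,66,85]
    - [0,0,0,5,1,66,85]
    - [0,0,0,5,1,66,36]
    - [0,0,0,5,1,66,36]
    - [0,0,0,5,1,66,36]
    - [0,0,0,5,1,66,36]
    - [0,0,0,5,1,66,36]
    - [0,0,0,5,1,66,36]
  grip_force: 40

```text
t: 4.78
eef_pos: [0.4272, -0.0316, 0.0665]
tool_rot: [0.0, 0.996, -0.091, 0.001]
contact_force: [-0.6, 0.2, 6.2]
gripper_width: 0.495
grasp_force: 40.0
```

Emit:
jog_arm:
  motion:
    - [0,0,0,0,0,-30,36]
    - [0,0,0,0,0,-75,36]
    - [0,0,0,-8,-30,-100,36]
    - [0,0,0,-24,-80,-100,36]
    - [0,0,0.007,-40,-130,-100,36]
    - [0,0,0.007,-56,-180,-100,36]
    - [0,0,0.007,-72,-225,-100,36]
    - [0,0,0.007,-80,-250,-95,36]
    - [0,0,0.007,-84,-259,-85,36]
    - [0,0,0.007,-84,-259,-80,36]

```text
t: 6.02
eef_pos: [0.3902, 0.2378, 0.1446]
tool_rot: [0.001, 0.996, -0.095, -0.0]
contact_force: [-1.2, -0.1, -1.5]
gripper_width: 0.492
grasp_force: 41.1
```

Emit:
jog_arm:
  motion:
    - [0,0,0,0,0,0,36]
    - [0,0,0,0,0,0,36]

```text
t: 6.28
eef_pos: [0.391, 0.2373, 0.1453]
tool_rot: [0.0, 0.995, -0.096, 0.0]
contact_force: [0.4, -0.2, -0.7]
gripper_width: 0.498
grasp_force: 41.1
```

```bash
python3 - <<'E'
from h import *
import cv2
o=bot.get_obs();print(o["eef_pos"],o["tool_rot"],np.round(o["q"],2),o["gripper_width"],o["contact_force"])
s=bot.read_camera("scene");t=bot.read_camera("top")
for th in("jigger",):
  for p in(s,t):
    for d in bot.tip_of(th,p)[:2]: print(d["score"],np.round(d["xy"],1),atz(p,d["xy"],o["eef_pos"][2]-.0665))
a=cv2.resize(s["pixels"][190:310,180:300],None,fx=3.2,fy=3.2,interpolation=cv2.INTER_CUBIC)
b=cv2.resize(t["pixels"][150:270,150:270],None,fx=3.2,fy=3.2,interpolation=cv2.INTER_CUBIC)
cv2.imwrite("pics/d.png",cv2.cvtColor(np.hstack([a,b]),cv2.COLOR_RGB2BGR))
E
```

```text
[0.39102753 0.23734935 0.14533122] [ 2.59248759e-04  9.95412079e-01 -9.56803034e-02  7.11628058e-05] [-0.23  0.28 -0.52  2.11  0.19  0.79 -2.63] 0.4981390033410413 [ 0.36344575 -0.17367787 -0.729052  ]
0.89 [252.9 266.8] [0.37740855 0.24166285 0.07883122]
```

View pics/d.png

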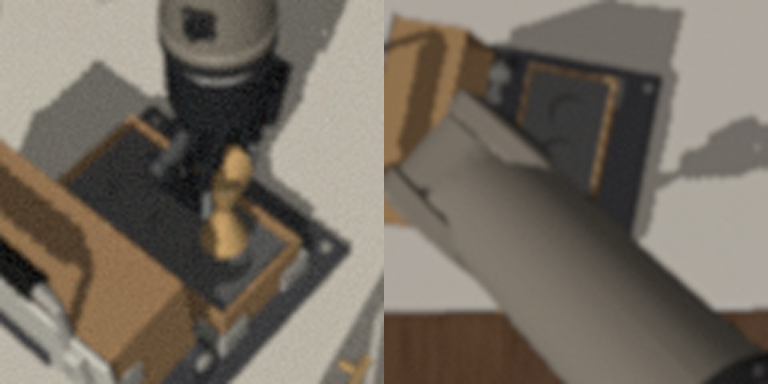

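The jigger hangs upright over its pocket (d, left half, base at about (225,250)). I lower it gently and watch the force.

Emit:
jog_arm:
  motion:
    - [0,0,0,0,0,15,36]
    - [0,0,0,0,0,28,36]
    - [0,0,0,0,0,34,36]
    - [0,0,0,0,0,38,36]
    - [0,0,0,0,0,38,36]

```text
t: 7.1
eef_pos: [0.3905, 0.2385, 0.107]
tool_rot: [0.0, 0.996, -0.095, -0.0]
contact_force: [-0.3, -0.0, -0.1]
gripper_width: 0.486
grasp_force: 41.1
```

Emit:
jog_arm:
  motion:
    - [0,0,0,0,0,8,36]
    - [0,0,0,0,0,16,36]
    - [0,0,0,0,0,22,36]
    - [0,0,0,0,0,26,36]
    - [0,0,0,0,0,26,36]

```text
t: 7.72
eef_pos: [0.3905, 0.2385, 0.0811]
tool_rot: [0.0, 0.996, -0.095, -0.0]
contact_force: [-0.7, -0.1, -1.4]
gripper_width: 0.491
grasp_force: 41.1
```

Emit:
jog_arm:
  motion:
    - [0,0,0,0,0,0,75]
    - [0,0,0,0,0,0,75]
    - [0,0,0,0,0,0,75]
    - [0,0,0,0,0,-20,75]
    - [0,0,0,0,0,-70,75]
    - [0,0,0,20,30,-90,75]
    - [0,0,0,48,85,-90,75]
    - [0,0,0,76,140,-90,75]
    - [0,0,0,104,195,-90,75]
    - [0,0,0,132,248,-90,75]

```text
t: 8.98
eef_pos: [0.4738, -0.032, 0.1716]
tool_rot: [0.0, 0.995, -0.095, 0.0]
contact_force: [0.9, 0.4, -0.6]
gripper_width: 0.876
grasp_force: 0.0
```

Emit:
jog_arm:
  motion:
    - [0,0,0,22,40,0,75]
    - [0,0,0,43,76,0,75]
    - [0,0,0,43,76,10,75]
    - [0,0,0,43,76,40,75]
    - [0,0,0,43,76,40,75]

```text
t: 9.6
eef_pos: [0.4993, -0.1114, 0.1294]
tool_rot: [-0.0, 0.996, -0.094, -0.002]
contact_force: [0.3, -0.2, 0.0]
gripper_width: 0.879
grasp_force: 0.0
```

```bash
python3 - <<'E'
from h import *
import cv2
o=bot.get_obs();print(o["eef_pos"],o["tool_rot"],np.round(o["q"],2),o["gripper_width"],o["contact_force"])
s=bot.read_camera("scene");t=bot.read_camera("top")
for d in bot.tip_of("dropper_bottle",s)[:2]: print(d["score"],np.round(d["xy"],1),atz(s,d["xy"],0))
a=cv2.resize(s["pixels"][120:300,190:310],None,fx=3,fy=3,interpolation=cv2.INTER_CUBIC)
b=cv2.resize(t["pixels"][130:310,190:330],None,fx=3,fy=3,interpolation=cv2.INTER_CUBIC)
cv2.imwrite("pics/e.png",cv2.cvtColor(np.hstack([a,b]),cv2.COLOR_RGB2BGR))
E
```

```text
[ 0.49931191 -0.11141219  0.12943919] [-3.99373012e-04  9.95568176e-01 -9.40096437e-02 -2.45643950e-03] [ 0.35  0.36 -0.3   2.02  0.15  0.79 -1.8 ] 0.8792445555536591 [ 0.34653516 -0.17716596  0.03927476]
0.71 [275.5 182.6] [ 0.49410003 -0.10447269  0.        ]
```

View pics/e.png

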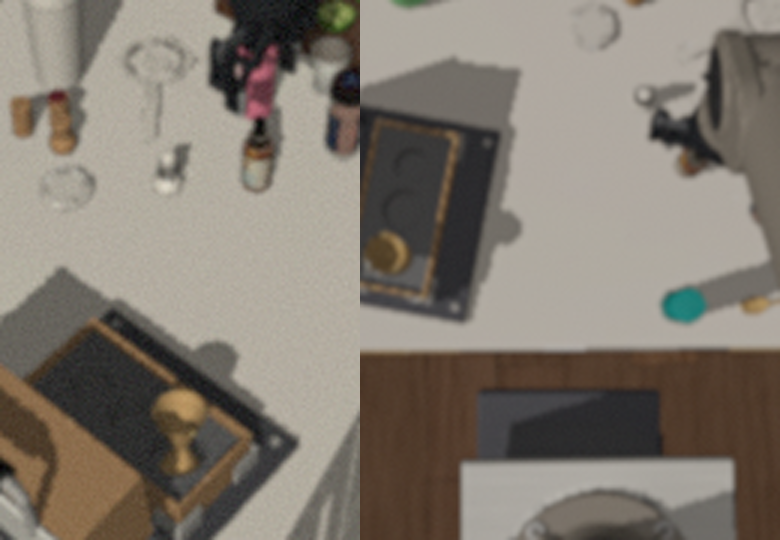

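The jigger is seated in its pocket (e left, (180,430)). The dropper's base is at e left (257,185), which matches the estimate, so I go down and grip.

Emit:
jog_arm:
  motion:
    - [0,0,0,2,0,20,75]
    - [0,0,0,2,0,55,75]
    - [0,0,0,2,0,81,75]
    - [0,0,0,2,0,81,75]
    - [0,0,0,2,0,81,26]
    - [0,0,0,2,0,81,26]
    - [0,0,0,2,0,81,26]
    - [0,0,0,2,0,81,26]
    - [0,0,0,2,0,81,26]
    - [0,0,0,2,0,81,26]
  grip_force: 40

```text
t: 11.0
eef_pos: [0.5046, -0.1134, 0.0519]
tool_rot: [0.0, 0.995, -0.095, 0.001]
contact_force: [-0.8, -0.8, 8.1]
gripper_width: 0.345
grasp_force: 38.9
```

Emit:
jog_arm:
  motion:
    - [0,0,0,0,0,-30,26]
    - [0,0,0,0,0,-80,26]
    - [0,0,0,-8,-30,-105,26]
    - [0,0,0,-20,-90,-105,26]
    - [0,0,0,-33,-150,-105,26]
    - [0,0,0,-46,-210,-105,26]
    - [0,0,0,-59,-265,-105,26]
    - [0,0,0,-67,-305,-95,26]
    - [0,0,0,-71,-324,-85,26]
    - [0,0,0,-71,-324,-80,26]

```text
t: 12.25
eef_pos: [0.4942, 0.2202, 0.1303]
tool_rot: [-0.0, 0.996, -0.093, -0.0]
contact_force: [-0.5, 0.1, -0.8]
gripper_width: 0.347
grasp_force: 39.7
```

Emit:
jog_arm:
  motion:
    - [0,0,0,0,0,0,26]
    - [0,0,0,0,0,0,26]

```text
t: 12.5
eef_pos: [0.4952, 0.217, 0.1307]
tool_rot: [0.0, 0.995, -0.096, 0.0]
contact_force: [0.0, 0.2, -1.4]
gripper_width: 0.343
grasp_force: 39.7
```

```bash
python3 - <<'E'
from h import *
import cv2
o=bot.get_obs();print(o["eef_pos"],o["tool_rot"],np.round(o["q"],2),o["gripper_width"],o["contact_force"])
s=bot.read_camera("scene")
for d in bot.tip_of("dropper_bottle",s)[:2]: print(d["score"],np.round(d["xy"],1),atz(s,d["xy"],o["eef_pos"][2]-.05))
I=s["pixels"].copy()
a=cv2.resize(I[180:300,160:300],None,fx=4,fy=4,interpolation=cv2.INTER_CUBIC)
def c(X): u=proj(s,X);return int((u[0]-160+.5)*4),int((u[1]-180+.5)*4)
z=o["eef_pos"][2]-.05
for th in np.linspace(0,6.28,40):
    cv2.circle(a,c([.496+.019*np.cos(th),.218+.019*np.sin(th),.046]),1,(255,0,0),-1)
    cv2.circle(a,c([o["eef_pos"][0]+.0165*np.cos(th),o["eef_pos"][1]+.0165*np.sin(th),z]),1,(0,255,0),-1)
cv2.imwrite("pics/f.png",cv2.cvtColor(a,cv2.COLOR_RGB2BGR))
E
```

```text
[0.49523784 0.21695346 0.13066409] [ 2.78455338e-04  9.95396047e-01 -9.58464733e-02  2.91971863e-04] [-0.19  0.41 -0.42  1.95  0.22  0.83 -2.49] 0.34279071436526004 [ 0.04858669  0.207156   -1.36076083]
0.69 [222.7 240.8] [0.48634974 0.21454339 0.08066409]
```

View pics/f.png

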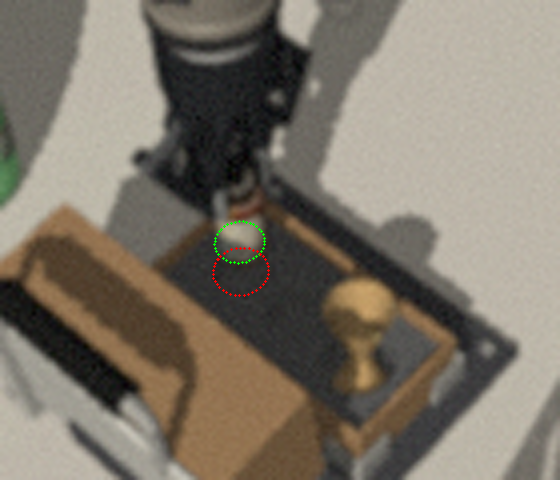

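The bottle's base sits inside the predicted ring at about (240,242), so it is well centred on the TCP. I lower it.

Emit:
jog_arm:
  motion:
    - [0,0,0,0,0,15,26]
    - [0,0,0,0,0,28,26]
    - [0,0,0,0,0,35,26]
    - [0,0,0,0,0,41,26]
    - [0,0,0,0,0,41,26]

```text
t: 13.22
eef_pos: [0.5028, 0.2181, 0.0935]
tool_rot: [-0.002, 0.995, -0.096, 0.007]
contact_force: [8.1, -7.7, 24.7]
gripper_width: 0.341
grasp_force: 45.8
```

Emit:
jog_arm:
  motion:
    - [0,0,0,0,0,-10,26]
    - [0,0,0,0,0,-10,26]
    - [0,0,0,2.5,1.7,-10,26]
    - [0,0,0,2.5,1.7,-6,26]
    - [0,0,0,2.5,1.7,-3,26]
    - [0,0,0,2.5,1.7,-3,26]

```text
t: 13.98
eef_pos: [0.5005, 0.2161, 0.0945]
tool_rot: [-0.0, 0.995, -0.095, 0.003]
contact_force: [3.3, -4.3, 17.8]
gripper_width: 0.346
grasp_force: 45.0
```

Emit:
jog_arm:
  motion:
    - [0,0,0,0,0,-18,26]
    - [0,0,0,0,0,-18,26]
    - [0,0,0,0,0,-18,26]

```text
t: 14.35
eef_pos: [0.4962, 0.2163, 0.1098]
tool_rot: [0.0, 0.996, -0.095, -0.0]
contact_force: [-0.9, -0.4, -1.1]
gripper_width: 0.343
grasp_force: 42.7
```

```bash
cat > look.py <<'E'
from h import *
import sys
def look(name,pk,pr,secs,hz,box=(160,180,300,300)):
    o=bot.get_obs();e=o["eef_pos"];print(e,o["tool_rot"],o["contact_force"],o["gripper_width"])
    s=bot.read_camera("scene");k=5
    a=cv2.resize(s["pixels"][box[1]:box[3],box[0]:box[2]],None,fx=k,fy=k,interpolation=cv2.INTER_CUBIC)
    def c(X): u=proj(s,X);return int((u[0]-box[0]+.5)*k),int((u[1]-box[1]+.5)*k)
    for th in np.linspace(0,6.28,60):
        q=np.array([np.cos(th),np.sin(th)])
        cv2.circle(a,c([pk[0]+pr*q[0],pk[1]+pr*q[1],.046]),1,(255,0,0),-1)
        for r,z in secs: cv2.circle(a,c([e[0]+r*q[0],e[1]+r*q[1],e[2]-hz+z]),0,(0,255,0),-1)
    cv2.imwrite("pics/"+name,cv2.cvtColor(a,cv2.COLOR_RGB2BGR))
E
python3 -c "
from look import *
look('g.png',(.496,.218),.019,[(.0165,0),(.0165,.04)],.05,(190,190,270,280))"
```

```text
[0.4962188  0.216311   0.10977091] [ 1.94146803e-04  9.95520885e-01 -9.45405139e-02 -4.69164243e-04] [-0.89737289 -0.40611135 -1.13192533] 0.34271653056340157
```

View pics/g.png

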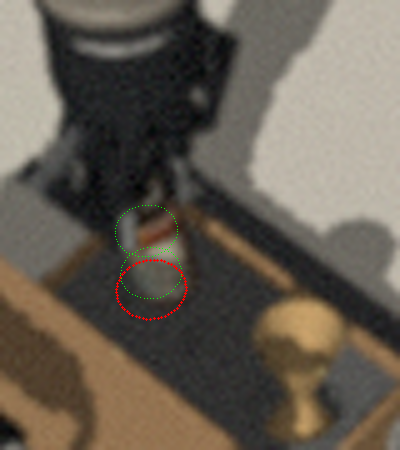

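```bash
python3 - <<'E'
from h import *
from scipy.optimize import minimize
np.set_printoptions(precision=4,suppress=True,linewidth=200)
o=bot.get_obs();e=np.array(o["eef_pos"]);s=bot.read_camera("scene")
I=s["pixels"].astype(int)
print(I[228:256,210:232].sum(2)//3)
print((I[...,0]-I[...,2])[228:256,210:232])
for z in(.06,.10): 
  u=proj(s,[e[0],e[1],z]);print(z,u,proj(s,[e[0]+.01,e[1],z])-u,proj(s,[e[0],e[1]+.01,z])-u,proj(s,[e[0],e[1],z+.01])-u)
for d in bot.tip_of("dropper_bottle",s)[:1]: print(d["score"],np.round(d["xy"],1),atz(s,d["xy"],e[2]-.05))
E
```

```text
[[ 14  21  34  34  23  23  28   6  10  30  60  72  51  27  36  58  81  81  73  64  46  40]
 [ 26  13  25  34  26  25  25   7  33  53  74  76  50  31  36  48  73  73  62  50  44  33]
 [ 25  22  25  32  30  30  35  36  46  63  71  66  34  38  42  50  63  64  45  41  37  38]
 [ 22  16  26  34  29  48  46  40  57  60  62  42  37  45  62  50  57  56  54  45  36  41]
 [ 22  18  27  38  48  68  72  50  43  47  37  36  38  55  65  58  55  57  60  57  48  45]
 [ 17  18  32  36  79  97  83  53  30  30  28  39  61  74  70  45  43  50  58  58  54  55]
 [ 26  25  26  49  84 106  91  64  40  49  59  67  78  77  66  43  39  52  55  57  60  71]
 [ 29  36  34  48  83 106  94  69  72  70  80  83  81  68  51  39  33  46  57  53  63  81]
 [ 32  34  29  47  81 105  95  84  87  93  88  73  70  57  57  58  46  37  42  56  56  77]
 [ 45  34  27  41  79 108 103  87  79  76  67  63  60  72  84  80  57  40  39  44  50  63]
 [ 48  41  34  36  78 105 103  82  72  65  75  85 102 112 114 100  73  43  46  47  52  47]
 [ 53  46  33  45  70 101  97  84  85  86 106 130 141 142 135 113  82  51  38  48  44  43]
 [ 47  4
[... 3494 characters left out ...]
12  15  19  16  15  15  13   2   2  -2   0   0]
 [  1   5  -1  -1   0   1   1   2  -1   5   2   9   7   7   8   5   5  -1   1   6   1   3]
 [  1   5   1   1  -1   0   2  -1   0   6   3   2   1   2   2   2   2  -2  -2   3  -1  -1]
 [  4  -1   1   3   2  -1   1   2   1  -1   3  -2   1  -1   2   4   3   1  -2   2   0   5]
 [ -1   0  -1  -1  -3   0   1  -1   2   4  -1  -1   0   2   1   3   1   0  -1   0   3   3]
 [  4   3  -1   1   1   4   2   2  -1   2  -3   7   2   0   0  -1   4  -3   7   4  -1   3]]
0.06 [219.7709 244.0146] [-3.0852 -1.5476] [-2.0324  2.7069] [-0.2376 -2.0668]
0.1 [218.8011 235.5789] [-3.166  -1.5645] [-2.093  2.737] [-0.2508 -2.1811]
0.57 [225.8 245.9] [0.4789 0.2129 0.0596]
```

The bottle's base has shifted about 9 mm towards -x in the grip, probably part offset and part tilt. I'll stand it back on the worktop, let it right itself, and take a fresh grip.

Emit:
jog_arm:
  motion:
    - [0,0,0,0,0,-15,26]
    - [0,0,0,0,0,-30,26]
    - [0,0,0,8,55,-30,26]
    - [0,0,0,16,110,-30,26]
    - [0,0,0,23,165,-30,26]
    - [0,0,0,28,204,-10,26]
    - [0,0,0,28,204,30,26]
    - [0,0,0,28,204,48,26]
    - [0,0,0,28,204,56,26]
    - [0,0,0,28,204,56,26]

```text
t: 15.75
eef_pos: [0.4863, 0.011, 0.0548]
tool_rot: [-0.0, 0.996, -0.095, 0.0]
contact_force: [-0.3, -0.1, -0.5]
gripper_width: 0.346
grasp_force: 42.7
```

Emit:
jog_arm:
  motion:
    - [0,0,0,0,0,3,26]
    - [0,0,0,0,0,5,26]
    - [0,0,0,0,0,5,26]
    - [0,0,0,0,0,5,75]
    - [0,0,0,0,0,5,75]
    - [0,0,0,0,0,5,75]
    - [0,0,0,0,0,5,75]
    - [0,0,0,0,0,-30,75]
    - [0,0,0,0,0,-80,75]
    - [0,0,0,0,-30,-100,75]

```text
t: 17.0
eef_pos: [0.4926, 0.0385, 0.1566]
tool_rot: [0.0, 0.995, -0.097, 0.001]
contact_force: [0.6, -1.1, -0.3]
gripper_width: 0.877
grasp_force: 0.0
```

Emit:
jog_arm:
  motion:
    - [0,0,0,0,-50,0,75]
    - [0,0,0,0,-110,0,75]
    - [0,0,0,0,-150,0,75]

```text
t: 17.38
eef_pos: [0.5198, 0.1905, 0.1544]
tool_rot: [-0.001, 0.996, -0.094, 0.0]
contact_force: [0.1, -0.3, 0.1]
gripper_width: 0.874
grasp_force: 0.0
```

```bash
python3 - <<'E'
from h import *
from scipy.optimize import minimize
np.set_printoptions(precision=4,suppress=True)
o=bot.get_obs();print(o["eef_pos"],o["t"])
s=bot.read_camera("scene");t=bot.read_camera("top")
g=[.483,.01]
for n,p in(("s",s),("t",t)):
    for d in bot.tip_of("dropper_bottle",p)[:2]: print(n,d["score"],np.round(d["xy"],1),atz(p,d["xy"],0))
sec=[(.0165,0,.0165,.06),(.0165,.06,.012,.068),(.012,.068,.012,.077),(.0065,.077,.0065,.102)]
F=[]
for p in(t,s):
    I=p["pixels"].astype(float);u,v=proj(p,[*g,.04]).astype(int)
    w=np.zeros((384,512),bool);w[v-20:v+16,u-16:u+16]=1
    bg=np.percentile(I[v-20:v+16,u-16:u+16].reshape(-1,3),60,axis=0)
    br=(I@bg)/(bg@bg);ch=np.linalg.norm(I-br[...,None]*bg,axis=2)
    F.append((p,w,np.clip(ch/20,0,1)))
def c(v,wh): return -sum(np.corrcoef(cyl(*v,sec,F[i][0])[F[i][1]],F[i][2][F[i][1]])[0,1] for i in wh)
for wh in((0,),(1,),(0,1)):
    r=minimize(c,g,args=(wh,),method="Nelder-Mead",options=dict(initial_simplex=[g,[g[0]+.012,g[1]],[g[0],g[1]+.012]],xatol=2e-4,fatol=1e-4));print(wh,r.x,r.fun)
k=5;out=[]
for p in(s,t):
    u,v=proj(p,[*g,.04]).astype(int);a=cv2.resize(p["pixels"][v-30:v+30,u-30:u+30],None,fx=k,fy=k,interpolation=cv2.INTER_CUBIC)
    for q,zz in((.0165,0),(.0165,.06),(.0065,.102)):
        for th in np.linspace(0,6.28,50):
            X=proj(p,[r.x[0]+q*np.cos(th),r.x[1]+q*np.sin(th),zz]);cv2.circle(a,(int((X[0]-u+30.5)*k),int((X[1]-v+30.5)*k)),0,(0,255,0),-1)
    out.append(a)
cv2.imwrite("pics/i.png",cv2.cvtColor(np.hstack(out),cv2.COLOR_RGB2BGR))
E
```

```text
[0.5198 0.1905 0.1544] 17.375
s 0.5 [263.7 206.6] [0.4787 0.0017 0.    ]
t 0.46 [262.5 192.9] [0.4692 0.02   0.    ]
t 0.42 [204.8 202.1] [0.4364 0.2283 0.    ]
(0,) [0.474  0.0131] -0.5513154166414475
(1,) [0.4751 0.0122] -0.7526178411387096
(0, 1) [0.4743 0.0131] -1.3034271088687288
```

View pics/i.png

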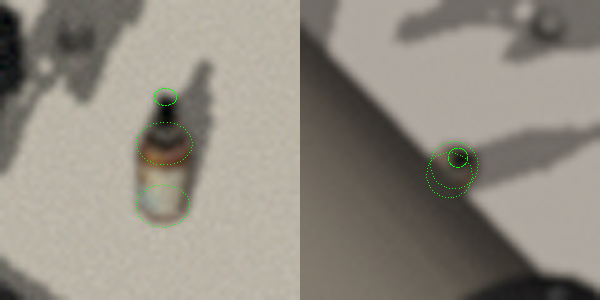

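The fit overlays exactly: the bottle stands upright at (0.4745, 0.0128), and it had been gripped about 10 mm off centre. I regrip it there.

Emit:
jog_arm:
  motion:
    - [0,0,0,-3,50,0,75]
    - [0,0,0,-6,110,0,75]
    - [0,0,0,-9,160,0,75]
    - [0,0,0,-11,183,0,75]
    - [0,0,0,-11,183,20,75]
    - [0,0,0,-11,183,25,75]
    - [0,0,0,-11,183,25,75]

```text
t: 18.45
eef_pos: [0.4741, 0.0094, 0.1291]
tool_rot: [0.0, 0.995, -0.095, -0.0]
contact_force: [-0.1, 0.2, -0.3]
gripper_width: 0.877
grasp_force: 0.0
```

```bash
python3 -c "
from h import *
import time
for i in range(2):
    bot.read_camera('scene'); print(bot.get_obs()['eef_pos'],bot.get_obs()['q'].__len__())"
```

```text
[0.47449466 0.00977662 0.12949136] 7
[0.47473917 0.0099704  0.12969319] 7
```

Emit:
jog_arm:
  motion:
    - [0,0,0,0,-3,20,75]
    - [0,0,0,0,-3,55,75]
    - [0,0,0,0,-3,81,75]
    - [0,0,0,0,-3,81,75]
    - [0,0,0,0,-3,81,26]
    - [0,0,0,0,-3,81,26]
    - [0,0,0,0,-3,80,26]
    - [0,0,0,0,-3,79,26]
    - [0,0,0,0,-3,78,26]
    - [0,0,0,0,-3,77,26]

```text
t: 19.8
eef_pos: [0.475, 0.0128, 0.0524]
tool_rot: [0.0, 0.996, -0.095, -0.0]
contact_force: [-0.1, -0.9, -1.5]
gripper_width: 0.355
grasp_force: 39.5
```

Emit:
jog_arm:
  motion:
    - [0,0,0,0,0,-20,26]
    - [0,0,0,0,0,-60,26]
    - [0,0,0,0,0,-100,26]
    - [0,0,0,0,0,-100,26]
    - [0,0,0,0,0,-100,26]

```text
t: 20.42
eef_pos: [0.4746, 0.0126, 0.1518]
tool_rot: [0.0, 0.995, -0.095, -0.0]
contact_force: [0.0, 0.4, -0.9]
gripper_width: 0.35
grasp_force: 39.7
```

```bash
cat > held.py <<'E'
from h import *
from scipy.optimize import minimize
np.set_printoptions(precision=4,suppress=True)
# fit held item in scene view: offset along tool x (mm) and tilt about tool y; item y at TCP
def held(sec,hz,r0,hvis,yaw=-.19):
    o=bot.get_obs();e=np.array(o["eef_pos"]);s=bot.read_camera("scene")
    ax=np.array([np.cos(yaw),np.sin(yaw),0]);up0=np.array([0,0,1.])
    I=s["pixels"].astype(float);u,v=proj(s,e-[0,0,hz/2]).astype(int)
    w=np.zeros((384,512),bool);u0,v0=proj(s,e-[0,0,.012]);w[int(v0):int(v0)+26,u-16:u+16]=1
    bg=np.percentile(I[w],60,axis=0);br=(I@bg)/(bg@bg);ch=np.linalg.norm(I-br[...,None]*bg,axis=2)
    f=np.clip(ch/20+np.clip((.4-br)/.2,0,1),0,1)
    def mask(d,tilt,h):
        im=big();up=up0*np.cos(tilt)+ax*np.sin(tilt);a2=ax*np.cos(tilt)-up0*np.sin(tilt);b=np.cross(up,a2)
        base=e+ax*d-up*h;th=np.linspace(0,2*np.pi,24)
        hull(s,[base+up*z+r0*(a2*np.cos(t)+b*np.sin(t)) for z in(0,hvis) for t in th],im,255);return down(im)
    c=lambda x:-np.corrcoef(mask(x[0]/1e3,x[1],x[2]/1e3)[w],f[w])[0,1]
    x0=[0,0,hz*1e3];r=minimize(c,x0,method="Nelder-Mead",options=dict(initial_simplex=[x0,[6,0,hz*1e3],[0,.1,hz*1e3],[0,0,hz*1e3+4]]))
    print(e,o["contact_force"],o["gripper_width"],"off mm, tilt, h",r.x,r.fun)
    tip=e+ax*r.x[0]/1e3-np.array([ax[0]*np.sin(r.x[1]),ax[1]*np.sin(r.x[1]),np.cos(r.x[1])])*r.x[2]/1e3;print("base centre",tip)
E
python3 -c "
from held import *
held(0,.05,.0165,.06)"
```

```text
[0.4746 0.0126 0.1518] [ 0.0442  0.4184 -0.8821] 0.3501532114729871 off mm, tilt, h [ 0.39    0.0224 47.1623] -0.8045129448137253
base centre [0.4739 0.0127 0.1047]
```

Emit:
jog_arm:
  motion:
    - [0,0,0,-5,-50,0,26]
    - [0,0,0,-10,-110,0,26]
    - [0,0,0,-14,-160,0,26]
    - [0,0,0,-17,-195,0,26]
    - [0,0,0,-18,-206,10,26]
    - [0,0,0,-18,-206,25,26]
    - [0,0,0,-18,-206,25,26]
    - [0,0,0,-18,-206,25,26]

```text
t: 21.48
eef_pos: [0.4963, 0.2168, 0.1269]
tool_rot: [0.001, 0.995, -0.096, -0.0]
contact_force: [0.1, -0.0, -0.4]
gripper_width: 0.351
grasp_force: 39.8
```

```bash
python3 -c "
from held import *
held(0,.05,.0165,.06)"
```

```text
[0.4963 0.2168 0.1269] [ 0.1133 -0.0297 -0.4223] 0.35139432013061256 off mm, tilt, h [ 8.5613 -0.1774 49.6768] -0.1371241655894866
base centre [0.5133 0.2135 0.078 ]
```

Emit:
jog_arm:
  motion:
    - [0,0,0,0,-1,15,26]
    - [0,0,0,0,-1,26,26]
    - [0,0,0,0,-1,31,26]
    - [0,0,0,0,-1,36,26]
    - [0,0,0,0,-1,36,26]

```text
t: 22.15
eef_pos: [0.4963, 0.2195, 0.091]
tool_rot: [0.0, 0.996, -0.095, -0.0]
contact_force: [0.6, 0.5, -0.8]
gripper_width: 0.352
grasp_force: 39.8
```

No contact this time, so I continue down to the pocket floor. The TCP should end at about 0.066.

Emit:
jog_arm:
  motion:
    - [0,0,0,0,0,8,26]
    - [0,0,0,0,0,16,26]
    - [0,0,0,0,0,21,26]
    - [0,0,0,0,0,25,26]
    - [0,0,0,0,0,25,26]

```text
t: 22.78
eef_pos: [0.4963, 0.2195, 0.066]
tool_rot: [0.0, 0.996, -0.095, -0.0]
contact_force: [-0.4, 0.2, -1.2]
gripper_width: 0.351
grasp_force: 39.8
```

Emit:
jog_arm:
  motion:
    - [0,0,0,0,0,0,60]
    - [0,0,0,0,0,0,60]
    - [0,0,0,0,0,0,60]
    - [0,0,0,0,0,-20,60]
    - [0,0,0,0,0,-70,75]
    - [0,0,0,0,20,-110,75]

```text
t: 23.52
eef_pos: [0.4929, 0.2015, 0.1783]
tool_rot: [-0.001, 0.996, -0.093, 0.001]
contact_force: [1.1, -1.0, 0.9]
gripper_width: 0.881
grasp_force: 0.0
```

```bash
python3 - <<'E'
from h import *
from scipy.optimize import minimize
np.set_printoptions(precision=4,suppress=True)
o=bot.get_obs();print(o["eef_pos"],o["t"])
s=bot.read_camera("scene");t=bot.read_camera("top")
g=[.443,-.205];sec=[(.02,0,.02,.105)];F=[]
for p in(t,s):
    I=p["pixels"].astype(float);u,v=proj(p,[*g,.05]).astype(int)
    w=np.zeros((384,512),bool);w[v-20:v+18,u-17:u+17]=1
    bg=np.percentile(I[w],60,axis=0)
    br=(I@bg)/(bg@bg);ch=np.linalg.norm(I-br[...,None]*bg,axis=2)
    pink=(I[...,0]>170)&(I[...,1]<120)
    w&=~cv2.dilate(pink.astype(np.uint8),np.ones((3,3))).astype(bool)
    F.append((p,w,np.clip(ch/20+np.clip((.42-br)/.12,0,1),0,1)))
def c(v,wh): return -sum(np.corrcoef(cyl(*v,sec,F[i][0])[F[i][1]],F[i][2][F[i][1]])[0,1] for i in wh)
for wh in((0,),(1,),(0,1)):
    r=minimize(c,g,args=(wh,),method="Nelder-Mead",options=dict(initial_simplex=[g,[g[0]+.012,g[1]],[g[0],g[1]+.012]],xatol=2e-4,fatol=1e-4));print(wh,r.x,r.fun)
k=5;out=[]
for p in(s,t):
    u,v=proj(p,[*g,.05]).astype(int);a=cv2.resize(p["pixels"][v-30:v+30,u-30:u+30],None,fx=k,fy=k,interpolation=cv2.INTER_CUBIC)
    for zz in(0,.105):
        for th in np.linspace(0,6.28,50):
            X=proj(p,[r.x[0]+.02*np.cos(th),r.x[1]+.02*np.sin(th),zz]);cv2.circle(a,(int((X[0]-u+30.5)*k),int((X[1]-v+30.5)*k)),0,(0,255,0),-1)
    out.append(a)
cv2.imwrite("pics/j.png",cv2.cvtColor(np.hstack(out),cv2.COLOR_RGB2BGR))
E
```

```text
[0.4929 0.2015 0.1783] 23.525
(0,) [ 0.4415 -0.2043] -0.8512920273458668
(1,) [ 0.4468 -0.2249] -0.707821842344003
(0, 1) [ 0.4425 -0.2117] -1.4827735648168918
```

View pics/j.png

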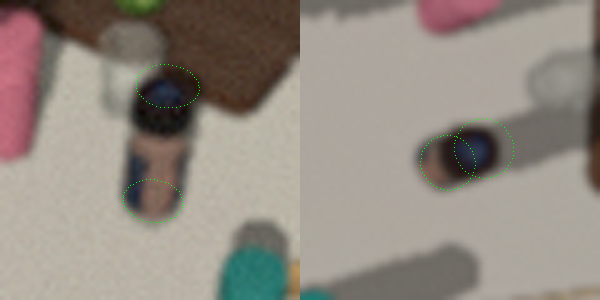

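The jar's base is at j left (153,200) and its cap in the top view at (471,152). The fits disagree only along y, which is the closing direction and so centres itself; x is about 0.442. I go there.

Emit:
jog_arm:
  motion:
    - [0,0,0,3,45,0,85]
    - [0,0,0,7,105,0,85]
    - [0,0,0,11,165,0,85]
    - [0,0,0,15,225,0,85]
    - [0,0,0,19,285,0,85]
    - [0,0,0,23,345,0,85]
    - [0,0,0,26,390,0,85]
    - [0,0,0,27,409,10,85]
    - [0,0,0,27,409,38,85]
    - [0,0,0,27,409,38,85]

```text
t: 24.88
eef_pos: [0.4405, -0.2052, 0.136]
tool_rot: [-0.001, 0.996, -0.094, -0.002]
contact_force: [-0.3, 0.3, 0.8]
gripper_width: 0.996
grasp_force: 0.0
```

Emit:
jog_arm:
  motion:
    - [0,0,0,0,0,0,85]
    - [0,0,0,0,0,0,85]

```text
t: 25.12
eef_pos: [0.4429, -0.2064, 0.1391]
tool_rot: [0.0, 0.996, -0.094, 0.001]
contact_force: [0.5, -0.8, -0.7]
gripper_width: 0.993
grasp_force: 0.0
```

Emit:
jog_arm:
  motion:
    - [0,0,0,0,0,20,85]
    - [0,0,0,0,0,50,85]
    - [0,0,0,0,0,67,85]
    - [0,0,0,0,0,67,85]
    - [0,0,0,0,0,67,33]
    - [0,0,0,0,0,67,33]
    - [0,0,0,0,0,66,33]
    - [0,0,0,0,0,65,33]
    - [0,0,0,0,0,64,33]
    - [0,0,0,0,0,63,33]

```text
t: 26.38
eef_pos: [0.442, -0.2069, 0.0753]
tool_rot: [0.0, 0.996, -0.095, -0.0]
contact_force: [0.3, 0.1, -1.3]
gripper_width: 0.462
grasp_force: 40.3
```

Emit:
jog_arm:
  motion:
    - [0,0,0,0,0,-20,33]
    - [0,0,0,0,0,-60,33]
    - [0,0,0,0,0,-100,33]
    - [0,0,0,0,0,-110,33]
    - [0,0,0,0,0,-110,33]
    - [0,0,0,0,0,-110,33]

```text
t: 27.12
eef_pos: [0.441, -0.2066, 0.1838]
tool_rot: [-0.0, 0.996, -0.095, -0.001]
contact_force: [-0.1, 0.6, -1.8]
gripper_width: 0.466
grasp_force: 40.5
```

```bash
python3 -c "
from held import *
held(0,.074,.02,.07)
s=bot.read_camera('scene')
for d in bot.tip_of('spice_jar',s)[:3]: print(d['score'],d['xy'],atz(s,d['xy'],bot.get_obs()['eef_pos'][2]-.074))"
```

```text
[ 0.441  -0.2066  0.1838] [-0.0648  0.6211 -1.8416] 0.46551990906443286 off mm, tilt, h [ -2.71    -0.3427 171.0059] -0.4995741907849255
base centre [ 0.4948 -0.2169  0.0227]
0.58 [274.8, 156.6] [ 0.5035 -0.109   0.1101]
0.58 [321.4, 204.3] [ 0.3027 -0.0081  0.1101]
0.53 [306.1, 142.7] [ 0.4471 -0.2136  0.1101]
```

Emit:
jog_arm:
  motion:
    - [0,0,0,-6,-45,0,33]
    - [0,0,0,-13,-100,0,33]
    - [0,0,0,-20,-155,0,33]
    - [0,0,0,-26,-205,0,33]
    - [0,0,0,-29,-225,0,33]
    - [0,0,0,-29,-225,0,33]
    - [0,0,0,-29,-225,0,33]

```text
t: 28.15
eef_pos: [0.4557, 0.0183, 0.1848]
tool_rot: [0.0, 0.995, -0.095, -0.0]
contact_force: [0.8, -0.1, -1.1]
gripper_width: 0.462
grasp_force: 40.6
```

```bash
python3 - <<'E'
from held import *
held(0,.074,.02,.06)
o=bot.get_obs();e=np.array(o["eef_pos"]);s=bot.read_camera("scene")
for d in bot.tip_of('spice_jar',s)[:3]: print(d['score'],d['xy'],atz(s,d['xy'],e[2]-.0755))
k=6;u,v=proj(s,e-[0,0,.04]).astype(int);a=cv2.resize(s["pixels"][v-35:v+35,u-35:u+35],None,fx=k,fy=k,interpolation=cv2.INTER_CUBIC)
for zz in(-.0755,-.03):
    for th in np.linspace(0,6.28,60):
        X=proj(s,[e[0]+.02*np.cos(th),e[1]+.02*np.sin(th),e[2]+zz]);cv2.circle(a,(int((X[0]-u+35.5)*k),int((X[1]-v+35.5)*k)),0,(0,255,0),-1)
cv2.imwrite("pics/k.png",cv2.cvtColor(a,cv2.COLOR_RGB2BGR))
E
```

```text
[0.4557 0.0183 0.1848] [ 0.8285 -0.097  -1.1168] 0.46232973414633033 off mm, tilt, h [ 5.1233  0.1218 61.2368] -0.8611766760442584
base centre [0.4535 0.0188 0.1241]
0.96 [322.4, 200.9] [ 0.3054 -0.0212  0.1094]
0.84 [265.8, 187.0] [0.4675 0.0127 0.1094]
0.19 [248.9, 273.3] [0.3676 0.2776 0.1094]
```

View pics/k.png

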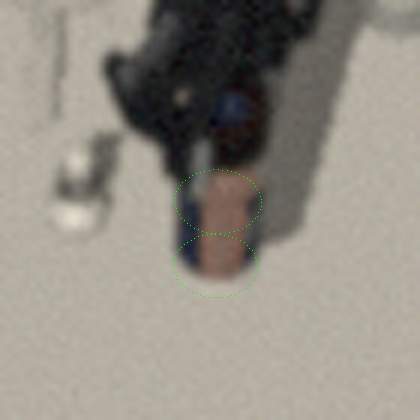

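The jar hangs upright and is centred sideways on the TCP (177–258 against the predicted 175–257); its clear glass foot barely shows. I move it over the middle pocket.

Emit:
jog_arm:
  motion:
    - [0,0,0,-26,-20,0,33]
    - [0,0,0,-52,-40,0,33]
    - [0,0,0,-52,-90,0,33]
    - [0,0,0,-52,-145,0,33]
    - [0,0,0,-52,-190,0,33]
    - [0,0,0,-52,-205,0,33]
    - [0,0,0,-52,-205,15,33]
    - [0,0,0,-52,-205,30,33]
    - [0,0,0,-52,-205,30,33]
    - [0,0,0,-52,-205,30,33]

```text
t: 29.55
eef_pos: [0.4437, 0.2298, 0.1552]
tool_rot: [0.0, 0.995, -0.095, -0.0]
contact_force: [0.5, 1.0, -1.5]
gripper_width: 0.463
grasp_force: 40.8
```

Emit:
jog_arm:
  motion:
    - [0,0,0,0,0,15,33]
    - [0,0,0,0,0,27,33]
    - [0,0,0,0,0,33,33]
    - [0,0,0,0,0,38,33]
    - [0,0,0,0,0,38,33]

```text
t: 30.18
eef_pos: [0.444, 0.2306, 0.118]
tool_rot: [0.0, 0.995, -0.095, 0.0]
contact_force: [-2.0, -3.0, 7.0]
gripper_width: 0.464
grasp_force: 41.6
```

Emit:
jog_arm:
  motion:
    - [0,0,0,0,0,-5,33]
    - [0,0,0,-0.6,2,-5,33]
    - [0,0,0,-0.6,2,-2,33]
    - [0,0,0,-0.6,2,1,33]
    - [0,0,0,-0.6,2,3,33]
    - [0,0,0,-0.6,2,3,33]

```text
t: 30.92
eef_pos: [0.4456, 0.2288, 0.1169]
tool_rot: [-0.0, 0.995, -0.096, 0.003]
contact_force: [-0.4, -5.9, 22.5]
gripper_width: 0.466
grasp_force: 42.4
```

Emit:
jog_arm:
  motion:
    - [0,0,0,0,0,-8,33]
    - [0,0,0,-1,2,-8,33]
    - [0,0,0,-1,2,-4,33]
    - [0,0,0,-1,2,-1,33]
    - [0,0,0,-1,2,-1,33]

```text
t: 31.55
eef_pos: [0.4435, 0.2275, 0.1169]
tool_rot: [-0.0, 0.995, -0.095, 0.002]
contact_force: [1.6, -2.9, 17.5]
gripper_width: 0.458
grasp_force: 42.0
```

Emit:
jog_arm:
  motion:
    - [0,0,0,0,0,-4,33]
    - [0,0,0,0,-1,-4,33]
    - [0,0,0,2.5,-1,-4,33]
    - [0,0,0,2.5,-1,-2,33]
    - [0,0,0,2.5,-1,1,33]
    - [0,0,0,2.5,-1,1,33]
  grip_force: 70

```text
t: 32.3
eef_pos: [0.4461, 0.2273, 0.1164]
tool_rot: [0.0, 0.995, -0.095, 0.002]
contact_force: [-1.0, -5.3, 21.1]
gripper_width: 0.457
grasp_force: 73.4
```

Emit:
jog_arm:
  motion:
    - [0,0,0,0,0,-5,33]
    - [0,0,0,-1,2.5,-5,33]
    - [0,0,0,-1,2.5,-3,33]
    - [0,0,0,-1,2.5,0,33]
    - [0,0,0,-1,2.5,0,33]

```text
t: 32.92
eef_pos: [0.4444, 0.2256, 0.1166]
tool_rot: [-0.0, 0.995, -0.095, 0.002]
contact_force: [-1.3, -2.8, 23.6]
gripper_width: 0.455
grasp_force: 74.3
```

Emit:
jog_arm:
  motion:
    - [0,0,0,0,0,-40,33]
    - [0,0,0,0,0,-75,33]
    - [0,0,0,0,50,-75,33]
    - [0,0,0,0,110,-75,33]
    - [0,0,0,20,160,-75,33]
    - [0,0,0,52,200,-75,33]
    - [0,0,0,55,205,-40,33]
    - [0,0,0,55,205,10,33]
    - [0,0,0,55,205,34,33]
    - [0,0,0,55,205,36,33]

```text
t: 34.17
eef_pos: [0.456, 0.0136, 0.0764]
tool_rot: [0.0, 0.996, -0.094, -0.002]
contact_force: [-0.1, 0.9, -0.9]
gripper_width: 0.455
grasp_force: 72.0
```

Emit:
jog_arm:
  motion:
    - [0,0,0,0,0,0,33]
    - [0,0,0,0,0,2,33]
    - [0,0,0,0,0,2,33]

```text
t: 34.55
eef_pos: [0.4584, 0.0136, 0.077]
tool_rot: [-0.0, 0.996, -0.095, 0.001]
contact_force: [-0.3, -0.4, -0.8]
gripper_width: 0.457
grasp_force: 72.0
```

Emit:
jog_arm:
  motion:
    - [0,0,0,0,0,2,33]
    - [0,0,0,0,0,4,33]
    - [0,0,0,0,0,4,33]

```text
t: 34.92
eef_pos: [0.4581, 0.0136, 0.0726]
tool_rot: [0.0, 0.996, -0.095, 0.0]
contact_force: [-0.7, -0.6, 4.6]
gripper_width: 0.454
grasp_force: 73.0
```

Emit:
jog_arm:
  motion:
    - [0,0,0,0,0,0,75]
    - [0,0,0,0,0,0,75]
    - [0,0,0,0,0,0,75]
    - [0,0,0,0,0,-30,80]
    - [0,0,0,0,0,-80,80]
    - [0,0,0,0,-40,-110,80]
    - [0,0,0,0,-100,-110,80]
    - [0,0,0,0,-160,-110,80]
    - [0,0,0,20,-200,-110,80]

```text
t: 36.05
eef_pos: [0.5144, 0.2098, 0.1827]
tool_rot: [-0.0, 0.996, -0.093, 0.0]
contact_force: [-0.3, -0.3, 0.8]
gripper_width: 0.941
grasp_force: 0.0
```

```bash
python3 - <<'E'
from h import *
from scipy.optimize import minimize
np.set_printoptions(precision=4,suppress=True)
o=bot.get_obs();print(o["eef_pos"],o["t"])
s=bot.read_camera("scene");t=bot.read_camera("top")
g=[.457,.0137];F=[]
for p in(t,s):
    I=p["pixels"].astype(float);u,v=proj(p,[*g,.05]).astype(int)
    w=np.zeros((384,512),bool);w[v-24:v+20,u-18:u+18]=1
    bg=np.percentile(I[w],60,axis=0)
    br=(I@bg)/(bg@bg);ch=np.linalg.norm(I-br[...,None]*bg,axis=2)
    F.append((p,w,np.clip(ch/20+np.clip((.42-br)/.12,0,1),0,1)))
def c(v,wh,f): return -sum(np.corrcoef(cyl(v[0],v[1],[(.02,f,.02,.105)],F[i][0])[F[i][1]],F[i][2][F[i][1]])[0,1] for i in wh)
for f in(0,.006,.01):
  for wh in((0,),(1,),(0,1)):
    r=minimize(c,g,args=(wh,f),method="Nelder-Mead",options=dict(initial_simplex=[g,[g[0]+.012,g[1]],[g[0],g[1]+.012]],xatol=2e-4,fatol=1e-4));print(f,wh,r.x,r.fun)
# press refit with box from here
for p,m in((t,F[0]),(s,F[1])):
    M=m[2]; u,v=proj(p,[*g,.05]).astype(int); print("\n".join("".join(" .:*#"[int(x*4)] for x in row) for row in M[v-24:v+20,u-18:u+18]))
E
```

```text
[0.5144 0.2098 0.1827] 36.05
0 (0,) [0.4489 0.0168] -0.6036084689447403
0 (1,) [0.4544 0.0105] -0.8589549996583652
0 (0, 1) [0.4505 0.017 ] -1.4456428352432542
0.006 (0,) [0.4487 0.0167] -0.6047292798100979
0.006 (1,) [0.4523 0.0143] -0.8792171284784509
0.006 (0, 1) [0.4503 0.0165] -1.469585429660424
0.01 (0,) [0.4486 0.0168] -0.6054969069129394
0.01 (1,) [0.4535 0.0138] -0.8923647084100781
0.01 (0, 1) [0.4502 0.0169] -1.4857583836754304
                                    
                                    
                                    
                                    
                                    
                                    
                                    
                                    
                                    
                                    
                                    
#                                   
#*                                  
***                                 
**##.                               
***##:                              
::***#:                             
.::**##:                     
[... 1699 characters left out ...]
*         
               ###########.         
               .#########*          
              .::#######*.          
              :***:*::::*..         
              :*#***#*##*:.         
              .:***####**.          
             .  :**#**#*:.          
              #* :****#*:*          
              ##*:***##*::          
              ##*:***##*..          
              ##:*##*##*            
              ##**#####*.           
             .##*:#####*..          
             .##::*####**           
              ##*:***##*#.          
              :##***###*:.          
               .:**#***.            
                 :*##*:             
                  .:::.
```

```bash
python3 - <<'E'
from h import *
np.set_printoptions(precision=2,suppress=True)
s=bot.read_camera("scene");t=bot.read_camera("top")
g=[.457,.0137]
th=np.linspace(0,2*np.pi,90)
for n,p in(("t",t),("s",s)):
    u,v=proj(p,[*g,.05]).astype(int);o=np.array([u-18,v-24])
    for z in(0,.105):
        q=np.array([proj(p,[g[0]+.02*np.cos(a),g[1]+.02*np.sin(a),z])-o for a in th])
        c=proj(p,[*g,z]);print(n,z,"min",q.min(0),"max",q.max(0),"J",proj(p,[g[0]+.01,g[1],z])-c,proj(p,[g[0],g[1]+.01,z])-c)
E
```

```text
t 0 min [11.75 20.76] max [22.77 31.74] J [-0.02 -2.74] [-2.75  0.01]
t 0.105 min [13.01 17.13] max [24.99 29.06] J [-0.03 -2.98] [-3.    0.01]
s 0 min [11.45 29.92] max [24.51 40.26] J [-2.85 -1.29] [-1.58  2.25]
s 0.105 min [11.84  7.41] max [25.76 17.94] J [-3.04 -1.31] [-1.68  2.29]
```

The jar stands about 5 mm to the -x side of where the TCP held it, which explains the misses. I regrip it centred at x ≈ 0.4525.

Emit:
jog_arm:
  motion:
    - [0,0,0,-10,50,0,82]
    - [0,0,0,-18,110,0,82]
    - [0,0,0,-23,165,0,82]
    - [0,0,0,-26,200,0,82]
    - [0,0,0,-26,200,20,82]
    - [0,0,0,-26,200,45,82]
    - [0,0,0,-26,200,45,82]
    - [0,0,0,-26,200,45,82]

```text
t: 37.25
eef_pos: [0.4519, 0.0143, 0.1379]
tool_rot: [0.0, 0.995, -0.095, 0.0]
contact_force: [-0.4, -0.3, -0.9]
gripper_width: 0.96
grasp_force: 0.0
```

Emit:
jog_arm:
  motion:
    - [0,0,0,0.5,0,20,82]
    - [0,0,0,0.5,0,50,82]
    - [0,0,0,0.5,0,66,82]
    - [0,0,0,0.5,0,66,82]
    - [0,0,0,0.5,0,66,33]
    - [0,0,0,0.5,0,66,33]
    - [0,0,0,0.5,0,65,33]
    - [0,0,0,0.5,0,64,33]
    - [0,0,0,0.5,0,63,33]
    - [0,0,0,0.5,0,62,33]
  grip_force: 50

```text
t: 38.5
eef_pos: [0.4523, 0.0146, 0.0753]
tool_rot: [0.0, 0.996, -0.095, -0.0]
contact_force: [-0.6, 0.4, -1.9]
gripper_width: 0.46
grasp_force: 50.3
```

Emit:
jog_arm:
  motion:
    - [0,0,0,0,0,-30,33]
    - [0,0,0,0,0,-80,33]
    - [0,0,0,-26,0,-110,33]
    - [0,0,0,-48,-40,-110,33]
    - [0,0,0,-48,-95,-110,33]
    - [0,0,0,-48,-150,-110,33]
    - [0,0,0,-48,-195,-110,33]
    - [0,0,0,-48,-210,-105,33]
    - [0,0,0,-48,-210,-85,33]
    - [0,0,0,-48,-210,-80,33]

```text
t: 39.75
eef_pos: [0.4439, 0.2286, 0.1539]
tool_rot: [0.001, 0.995, -0.095, -0.001]
contact_force: [-0.2, -0.4, -1.7]
gripper_width: 0.461
grasp_force: 50.9
```

Emit:
jog_arm:
  motion:
    - [0,0,0,0,0,0,33]
    - [0,0,0,0,0,0,33]

```text
t: 40.0
eef_pos: [0.4453, 0.2296, 0.1559]
tool_rot: [-0.0, 0.995, -0.095, 0.0]
contact_force: [-0.0, -0.5, -1.4]
gripper_width: 0.466
grasp_force: 50.9
```

Emit:
jog_arm:
  motion:
    - [0,0,0,-1,0.5,15,33]
    - [0,0,0,-1,0.5,28,33]
    - [0,0,0,-1,0.5,35,33]
    - [0,0,0,-1,0.5,41,33]
    - [0,0,0,-1,0.5,41,33]

```text
t: 40.62
eef_pos: [0.4436, 0.2296, 0.1138]
tool_rot: [0.0, 0.996, -0.095, -0.0]
contact_force: [0.8, 0.8, -2.3]
gripper_width: 0.463
grasp_force: 50.9
```

It is entering without contact, so I carry on to the floor.

Emit:
jog_arm:
  motion:
    - [0,0,0,0,0,8,33]
    - [0,0,0,0,0,16,33]
    - [0,0,0,0,0,22,33]
    - [0,0,0,0,0,25,33]
    - [0,0,0,0,0,25,33]

```text
t: 41.25
eef_pos: [0.4437, 0.2296, 0.0891]
tool_rot: [0.0, 0.996, -0.095, -0.0]
contact_force: [0.6, -0.0, -1.6]
gripper_width: 0.463
grasp_force: 50.9
```

Emit:
jog_arm:
  motion:
    - [0,0,0,0,0,0,60]
    - [0,0,0,0,0,0,60]
    - [0,0,0,0,0,0,60]
    - [0,0,0,0,0,-30,60]
    - [0,0,0,0,0,-90,60]
    - [0,0,0,0,0,-150,60]
    - [0,0,0,0,-10,-190,60]
    - [0,0,0,0,-60,-195,60]
    - [0,0,0,0,-115,-195,60]
    - [0,0,0,0,-160,-195,55]

```text
t: 42.5
eef_pos: [0.4742, 0.3886, 0.2846]
tool_rot: [-0.0, 0.996, -0.095, 0.0]
contact_force: [-0.1, -0.2, 1.0]
gripper_width: 0.645
grasp_force: 0.0
```

Emit:
jog_arm:
  motion:
    - [0,0,0,0,-14,0,55]
    - [0,0,0,0,-14,0,55]
    - [0,0,0,0,-14,0,55]

```text
t: 42.88
eef_pos: [0.477, 0.3988, 0.2842]
tool_rot: [0.001, 0.995, -0.095, 0.0]
contact_force: [-0.5, -0.4, -1.0]
gripper_width: 0.64
grasp_force: 0.0
```

```bash
python3 - <<'E'
from h import *
np.set_printoptions(precision=4,suppress=True)
o=bot.get_obs();print(o["eef_pos"],o["tool_rot"],np.round(o["q"],2),o["t"])
s=bot.read_camera("scene");t=bot.read_camera("top")
for th,z in(("handle",.232),("spice_jar",.014),("dropper_bottle",.014),("jigger",.014)):
  for n,p in(("s",s),("t",t)):
    for d in bot.tip_of(th,p)[:2]: print(th,n,d["score"],np.round(d["xy"],1),atz(p,d["xy"],z))
E
```

```text
[0.477  0.3988 0.2842] [ 0.0007  0.9954 -0.0955  0.0002] [-0.31  0.42 -0.67  1.59  0.28  1.22 -2.79] 42.875
handle s 0.85 [173.7 265.6] [0.4797 0.401  0.232 ]
handle s 0.44 [251.6 275.9] [0.323  0.3392 0.232 ]
spice_jar s 0.85 [321.5 208.1] [ 0.3182 -0.0713  0.014 ]
spice_jar s 0.73 [272.6 156.2] [ 0.5539 -0.1944  0.014 ]
spice_jar t 0.75 [326.9 167.8] [ 0.5591 -0.215   0.014 ]
spice_jar t 0.73 [294.1 230.3] [ 0.3337 -0.0906  0.014 ]
dropper_bottle s 0.74 [222.1 250.4] [0.498  0.2068 0.014 ]
dropper_bottle t 0.43 [209.  187.1] [0.489  0.2124 0.014 ]
jigger s 0.64 [252.  278.5] [0.381  0.2408 0.014 ]
```

Emit:
jog_arm:
  motion:
    - [0,0,0,0,-1,30,55]
    - [0,0,0,0,-1,60,55]
    - [0,0,0,0,-1,70,55]
    - [0,0,0,0,-1,70,55]
    - [0,0,0,0,-1,70,15]
    - [0,0,0,0,-1,70,15]
    - [0,0,0,0,-1,70,15]
    - [0,0,0,0,-1,70,15]
    - [0,0,0,0,-1,70,15]
  grip_force: 50

```text
t: 44.5
eef_pos: [0.4771, 0.4009, 0.2157]
tool_rot: [0.0, 0.995, -0.095, 0.001]
contact_force: [-1.8, -4.0, 6.4]
gripper_width: 0.235
grasp_force: 48.7
```

Emit:
jog_arm:
  motion:
    - [0,0,0,0,13,-7,15]
    - [0,0,0,0,33,-14,15]
    - [0,0,0,0,54,-20,15]
    - [0,0,0,0,82,-24,15]
    - [0,0,0,0,110,-24,15]
    - [0,0,0,0,138,-20,15]
    - [0,0,0,0,166,-12,15]
    - [0,0,0,0,192,0,15]
    - [0,0,0,0,192,0,15]

```text
t: 45.62
eef_pos: [0.4413, 0.2139, 0.2166]
tool_rot: [-0.002, 0.995, -0.095, 0.002]
contact_force: [-3.3, 4.3, 12.3]
gripper_width: 0.238
grasp_force: 58.7
```

Emit:
jog_arm:
  motion:
    - [0,0,0,0,24,15,15]
    - [0,0,0,0,46,33,15]
    - [0,0,0,0,60,49,15]
    - [0,0,0,0,73,66,15]
    - [0,0,0,0,82,81,15]
    - [0,0,0,0,88,92,15]
    - [0,0,0,0,88,92,15]

```text
t: 46.5
eef_pos: [0.425, 0.1285, 0.1239]
tool_rot: [-0.002, 0.996, -0.095, 0.001]
contact_force: [-5.2, 2.9, 15.4]
gripper_width: 0.236
grasp_force: 68.7
```

Emit:
jog_arm:
  motion:
    - [0,0,0,0,2,4,15]
    - [0,0,0,0,4,9,15]
    - [0,0,0,0,4,13,15]
    - [0,0,0,0,4,13,15]

```text
t: 47.0
eef_pos: [0.4238, 0.1227, 0.1107]
tool_rot: [-0.0, 0.995, -0.095, 0.001]
contact_force: [-3.4, -1.3, 10.7]
gripper_width: 0.237
grasp_force: 70.3
```

Emit:
jog_arm:
  motion:
    - [0,0,0,0,0,2,15]
    - [0,0,0,0,0,4,15]
    - [0,0,0,0,0,4,15]

```text
t: 47.38
eef_pos: [0.4235, 0.1212, 0.1071]
tool_rot: [0.001, 0.995, -0.095, 0.001]
contact_force: [-5.3, -7.2, 18.4]
gripper_width: 0.238
grasp_force: 71.1
```

```bash
python3 - <<'E'
from h import *
np.set_printoptions(precision=4,suppress=True)
o=bot.get_obs();print(o["eef_pos"],o["contact_force"],o["t"])
s=bot.read_camera("scene");t=bot.read_camera("top")
pz=[.444,.228,-.19];H=P(pz,0,-.108,.131)
for n,p in(("s",s),("t",t)):
    print(n,"pred home",proj(p,H),"pred at 1.60",proj(p,P(pz,0,.08-.204*np.cos(np.radians(180-153.8)),.052+.204*np.sin(np.radians(153.8)))))
    for d in bot.tip_of("handle",p)[:2]: print(d["score"],np.round(d["xy"],1))
# bar ends check: rows of dark handle
E
```

```text
[0.4235 0.1212 0.1071] [-5.3046 -7.2273 18.4284] 47.375
s pred home [260.4442 214.7116] pred at 1.60 [259.2592 213.2842]
0.84 [255.7 212.3]
0.73 [217.9 255. ]
t pred home [233.1901 202.5452] pred at 1.60 [231.5576 201.9739]
```

Emit:
jog_arm:
  motion:
    - [0,0,0,0,0,2,15]
    - [0,0,0,0,0,3,15]
    - [0,0,0,0,0,3,15]

```text
t: 47.95
eef_pos: [0.4235, 0.1205, 0.1051]
tool_rot: [0.002, 0.995, -0.096, 0.001]
contact_force: [-9.5, -8.7, 35.6]
gripper_width: 0.243
grasp_force: 73.6
```

```bash
python3 - <<'E'
from h import *
np.set_printoptions(precision=4,suppress=True,linewidth=250)
o=bot.get_obs();print(o["eef_pos"],o["contact_force"],o["t"])
s=bot.read_camera("scene")
pz=[.444,.228,-.19]
for th in(1.52,1.59,1.66):
    a=np.radians(157.2)-(1.66-th)
    print(th,[np.round(proj(s,P(pz,x,.08+.204*np.cos(a),.052+.204*np.sin(a))),1).tolist() for x in(-.052,-.04,.04,.052)])
I=s["pixels"].astype(int).sum(2)//30
print("cols 220..300")
for r in range(186,256,1): print(r,"".join(" .,:;-=+*xoO#%@&"[min(15,v*16//26)] for v in I[r,215:305]))
E
```

```text
[0.4235 0.1205 0.1051] [-9.4613 -8.6614 35.6472] 47.95
1.52 [[272.9, 222.3], [269.2, 219.8], [245.8, 203.8], [242.4, 201.5]]
1.59 [[274.4, 223.6], [270.8, 221.1], [247.6, 205.3], [244.3, 203.0]]
1.66 [[275.7, 225.1], [272.1, 222.7], [249.2, 207.0], [245.8, 204.7]]
cols 220..300
186 *xxx*xxxxoxxxxxoxxxxxxxooxxoxxx=,.....,:;--==++===-;;::.....   ..:;---==xoxxxxxxoxxoxxoxxx
187 **xxxxxxxxxxxxxxxxxxxxxxxxxxxxx=:.......,::;;;;-;;::,,... ...   .:----=*xxxoxxoxxxxxxxxxox
188 x**xxxxoxxxoxoxxxoxxxxxxxxxxxxx=:...........,,,,,........ ...   .:----=*xxxxxxxxxxxxxxxxox
189 xxxxoxxoxxoxxooxoxxoxxxoxooxxox=: .........................     :;----+xxxoxxxxxxxxxxooxox
190 xxxxxxxoxxxxxxxoxoxxxxxxxxxxxxx=:........................ . .  .:;---=*xxxxxxxxxoxxxxxxxxx
191 xoxxxxxxxxxoxxxxxxxxxxxxxxxoxxx*;......,............ ..........:;-=++*xxxoxxoxxxxxxxxoxxxx
192 xxxxxoxoxxoxxxxoxxxxoxxxxxxxxoxx-...........................  .:;-=xxxxxxoxxxxxxxxxxxxxxxx
193 xoxxxxxxxxxxxxxxxxoxooxxxxxxxxxx=:.........,.............. ...,;-=+xxxxxxxxxooxxxxxxxxxxxx
194 oxxxxxxxxxoxxxoxxxoxxxxxoxoxxxxx*-,................,.....
[... 5128 characters left out ...]
*xxxxx**=--+*xxxoxxxxoxxoxxoxxxxxxx
249 x*+-;::::::::::::;-+xxxxxxxxxxxxxxxxxxxxxxx***xxxxxx**xxxxxxxx*+==*xxoxxxxxoxxxxoxxxooxxox
250 ox**=;:::::::::::::-*xxxxxxxxxxxxxxxxxxxx*****xxxx***xxxxxxxxxx*==*xxoxxxooxxxxxxxxxxxoxxx
251 ooxx*=;::::::::::::;=*xxxxxxxxxxxxxxxxxxx***xxxxxx**xxxxxxxxxx*=-=*xxxxxxxxxoxoxxxxoxxxoxo
252 xxoox*+-;::::::::::;=*xxxxxxxxxxxxxxxxxx***xxxxxx***xxxxxxxxx*=--=*xxoxxoxxxxxxxoxooxoxxxx
253 +xooox*+=;::::::::;-+xxxxxxxxxxxxxxxxxxx**xxxxxx**xxxxxxxxxx*+--=+xxoxxxxxxxoxxxxxxxxxxxox
254 =+*xoxxx+=;::::::;-*xxxxxxxxxxxxxxxxxx**xxxxxxx**xxxxxxxxxx*=;;-=+xxxxxxxxxxxxxoxxooxxxxxx
255 -==*xooxx*+-;:::;=**xxxxxxxxxxxxxxxxx***xxxxxx**xxxxxxxxxx*=;;--=*xoxoooxxxxoxxxxoxoxxxxox
```

Force rose steeply to 35 N over the last 3 mm, and the handle ends at (275,224) and (247,204) match the fully home prediction, so the press is at its hard stop. I ease off slightly and hold.

Emit:
jog_arm:
  motion:
    - [0,0,0,0,0,-1.2,15]
    - [0,0,0,0,0,-1.2,15]
    - [0,0,0,0,0,-1.2,15]
    - [0,0,0,0,0,-1.2,15]
    - [0,0,0,0,0,-1.2,15]
    - [0,0,0,0,0,-1.2,15]
    - [0,0,0,0,0,-1.2,15]
    - [0,0,0,0,0,-1.2,15]
    - [0,0,0,0,0,-1.2,15]
    - [0,0,0,0,0,-1.2,15]

```text
t: 49.25
eef_pos: [0.4235, 0.1208, 0.1057]
tool_rot: [0.002, 0.995, -0.096, 0.001]
contact_force: [-7.8, -6.3, 25.7]
gripper_width: 0.238
grasp_force: 72.7
```

Emit:
jog_arm:
  motion:
    - [0,0,0,0,0,0,15]
    - [0,0,0,0,0,0,15]
    - [0,0,0,0,0,0,15]
    - [0,0,0,0,0,0,15]
    - [0,0,0,0,0,0,15]
    - [0,0,0,0,0,0,15]
    - [0,0,0,0,0,0,15]
    - [0,0,0,0,0,0,15]
    - [0,0,0,0,0,0,15]
    - [0,0,0,0,0,0,15]

```text
t: 50.5
eef_pos: [0.4236, 0.1208, 0.1057]
tool_rot: [0.002, 0.995, -0.096, 0.001]
contact_force: [-6.1, -6.8, 26.1]
gripper_width: 0.236
grasp_force: 72.7
```

Emit:
jog_arm:
  motion:
    - [0,0,0,0,0,0,15]
    - [0,0,0,0,0,0,15]
    - [0,0,0,0,0,0,15]
    - [0,0,0,0,0,0,15]
    - [0,0,0,0,0,0,15]
    - [0,0,0,0,0,0,15]
    - [0,0,0,0,0,0,15]
    - [0,0,0,0,0,0,15]
    - [0,0,0,0,0,0,15]
    - [0,0,0,0,0,0,15]

```text
t: 51.75
eef_pos: [0.4236, 0.1208, 0.1058]
tool_rot: [0.002, 0.995, -0.096, 0.001]
contact_force: [-7.2, -7.8, 26.0]
gripper_width: 0.236
grasp_force: 72.7
```

Emit:
jog_arm:
  motion:
    - [0,0,0,0,0,0,15]
    - [0,0,0,0,0,0,15]
    - [0,0,0,0,0,0,15]
    - [0,0,0,0,0,0,15]
    - [0,0,0,0,0,0,15]
    - [0,0,0,0,0,0,15]
    - [0,0,0,0,0,0,15]
    - [0,0,0,0,0,0,15]

```text
t: 52.75
eef_pos: [0.4235, 0.1207, 0.1057]
tool_rot: [0.002, 0.995, -0.096, 0.001]
contact_force: [-6.9, -7.2, 25.1]
gripper_width: 0.239
grasp_force: 72.7
```

```bash
python3 -c "
from station import bot
print(bot.hand_in())"
```

```text
the job is handed in; nothing more can be done
None
```

The jigger, dropper bottle and spice jar went into their pockets. The press was held against its stop at about 25 N for over 4 s, the robot is still holding it, and I handed the job in at about 53 s; the bottle and jar each took a second grip, and the closed box can't be seen into.

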